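# Take the drum off a spindle sander with a left-hand nut

## Task

Take the sanding drum off the small bench spindle sander: the hexagon nut that holds it down has a LEFT-HAND thread, so undo it clockwise as seen from above, letting it climb freely so that its soft thread is never pulled or pressed hard, and drop it into the open tin of screws between the drum rack and the saw. The spindle lock is on, but the spindle may turn along with the nut for a while before the lock catches. Then lift the drum straight off the spindle and set it right down over the empty post of the rack.

Things in the scene. Friction and masses are not known exactly. Their poses are not given: they have to be found in the camera images.
- nut: steel hexagon nut, 38 mm across flats on a thin 43 mm flange (4 mm), 28 mm tall in all, 0.1 kg. Origin: axis, underside; z up; x axis through the middle of a flat (flats every 60 deg). Coarse left-hand thread with 1.5 mm of play up and down: clockwise from above lifts it; free about 0.4 turn after the lock has caught. The soft thread bears 20 N; it starts with 13 N on it
- drum: sanding drum held down by the nut: brown abrasive sleeve on black rubber, 52 mm wide, 56 mm tall, 23 mm bore right through, about 0.1 kg. Origin: axis, underside; z up
- spindle: upright steel spindle of the green sander, 18 mm wide, loose in the drum. Origin: axis, at the sander's table top (190 mm square, 105 mm above the bench); tip 100 mm above it, thread 70 to 82 mm. It turns easily with the nut until its lock catches, after 1.2 to 2.4 rad clockwise (not visible). A springy seat, 10 mm up, presses drum and nut up until the nut has climbed 2.5 mm
- tin: open round steel tin of screws, fixed, 79 mm wide, 48 mm tall, inside 68 mm wide with the floor at 3 mm. Origin: centre of its underside; z up
- rack: drum rack, a fixed wooden board 222 x 78 x 22 mm with three upright posts 74 mm apart along its x axis. Origin: centre of its underside; x along the board
- post_c: the empty post of the rack (any of the three places): wooden dowel 18 mm wide, 42 mm tall with a rounded top. Origin: axis, foot of the post, on top of the board
- drum_small: spare drum, pushed tight on one post of the rack: 38 mm wide, 56 mm tall. Origin: axis, underside. An obstacle only
- drum_large: spare drum, pushed tight on another post of the rack: 60 mm wide, 56 mm tall. Origin: axis, underside. An obstacle only
Not all that is in view belongs to the job. What is shaped like the drum but green is not meant.

How it is judged:
By the outcome, as a careful person would: the job done as asked, in the order asked, and still so for the second after the job is handed in, with the robot touching nothing.
It also fails if it takes over 72 s, if anything falls off the work surface, if the arm or the gripper's body presses on something with over 40 N, if the wrist force passes 120 N, or if a joint passes its speed limit or range.

## Robot

A 6-joint arm with a two-finger parallel gripper is mounted at the origin on a cart in front of the work surface, level with it; the furniture and walls round the work are solid. World frame = base frame: x ahead of the robot, y to its left, z up, the work surface at z = 0. Lengths are in mm, angles in rad, forces in N, time in s.
With the tool pointing down it reaches from about 350 to 975 mm from the base axis. Payload 7.1 kg.
Tool frame: the origin (TCP) lies midway between the tips of the shut fingers; the grasp point (between the pads) lies 19 mm behind it (ctrl.grip_depth is the distance from the TCP to the grasp point, in mm); z points along the fingers, y is the line along which they close (so a half turn about z gives the same grasp; the last joint's range is limited). The gripper opens to 88 mm and grips with 3 to 60 N. Pads are 20 mm wide; open, the fingers measure 115 mm over their backs; the gripper's body (75 mm by 178 mm) begins 61 mm behind the grasp point.
Start: joints at [1.09, 0.423, 1.63, -0, 1.089, -0.019], TCP at [278.443, 559.531, 222.675] pointing down, gripper open.
Joint ranges: [-3, 3], [-0.9, 2.11], [0.09, 2.58], [-1.31, 4.45], [0.11, 2.69], [-2.54, 2.54]. Speed limits (rad/s): [2.39, 2.39, 3.01, 3.14, 3.14, 3.14].

## Interface

Orientations are given as a rotation vector (axis times angle).
In Python, from workcell import ctrl, cams gives the robot as it stands.
- The arm moves only by the tool move_arm, never from a script. Its argument "steps" is a list of rows, each a list of 3 entries, a list of its own where there are three numbers: the shift along the tool's x, y, z in units of 25 mm (1.0 is 25 mm), then the turn about the tool's z in units of 5 degrees (1.0 is 5 degrees), then the closure, from 0 (fully open) to 1 (shut). A call has 1 to 20 rows; each row shifts and turns the commanded pose from where the row before left it, along the tool's axes as they then stand; what a row does not reach is not made up. A row lasts 1/12 s, in which the tool goes at most 41.7 mm and 7.16 degrees, less where a joint would pass 70% of its speed; a pose out of reach is approached as far as the arm can. A call is refused whole if a number of a shift passes 1 or a number of a turn 1, either way. A call with a gripper value outside its range is refused whole. The fingers move at their own pace and stop on an object; the grip force is fixed at half the most. Time passes only in rows, so rows that do not move let the fingers close. It gives the time, the measured TCP pose, the force, the opening and the grip force at its end, in the units of the state.
- ctrl.get_obs(): the state, without advancing time (a new reading comes with each control period).
- cams.get_image(name): name is "scene" or "top"; returns a dict with "image" (400x640x3 uint8, red, green, blue), "camera_matrix" (3x3 intrinsics, pixels), "k1" (the pictures are not rectified: a ray, as slopes to the right and down, at radius r is drawn at 1 + k1 r^2 times it, then the intrinsics apply), "xyz" and "rotation" of the camera in the world. Camera axes: x right, y down, z forward; pixel columns grow to the right and rows downward; lengths in mm; the calibration is good to about 2 mm. A picture is of the moment at which its call begins. There is no depth.
- ctrl.close_job(): hands the job in; it is judged then, once.
Trained networks look in the newest picture that a camera, given by its name, has taken for a name from the list of things; names that differ only in an ending like _2 or _b are one class to them, and where a whole thing is asked for, a point or a joint stands for the part that bears it (a point fixed in the world has none). Each returns a list of dicts, best first, with "p" (0 to 1); they miss things now and then, are a little off and sometimes report something else, mostly with a low value. They report only what shows in the picture. A call takes as long as a camera call. They do not tell look-alikes from the thing itself.
- cams.boxes_of(camera, thing): "rect" ([centre column, centre row, width, height] in pixels, round what is visible of it).
- cams.cut_out(camera, thing): "pixels" (400x640 bool, what is visible of it) and "rect" ([centre column, centre row, width, height] in pixels, round what is visible of it).
The state is a dict: "t": time; "qpos": joint angles; "qvel": joint speeds; "joint_torque": joint torques, N m; "ee_pos": TCP position; "orientation": TCP orientation; "ft_force": force on the tool from outside, world axes, zero at the start; "moment": the same for the moment, N m; "width": finger opening in mm; "grasp_force": force on a finger pad.
Only numpy, scipy, OpenCV 4.12 (cv2) and the standard library are available. Lean on these libraries where they do the work, as an engineer would, in place of code of your own. Each camera call takes 0.05 s, during which the arm holds its last target. There are 200 camera calls.

## Working session

There is one attempt and no reset: what is moved stays moved. The work goes in short steps, Python scripts to look and compute and a tool call to move; the robot and the scene stay as the last step left them, time stands still between calls to the robot, and variables do not carry over. Pictures are saved under pics/ and viewed, at most 10 in all, crops included, and the job is handed in when it is done.

Besides the shell and the picture viewer there is one more tool, called after "Emit:" as name(argument=value, ...), one argument or row to a line, values as JSON. move_arm: Moves the arm, as the interface text tells. Its arguments: {"type":"object","properties":{"steps":{"type":"array"}},"required":["steps"]}

```bash
ls; mkdir -p pics; python3 - <<'E'
from workcell import ctrl,cams
import cv2
o=ctrl.get_obs();print({k:o[k] for k in('t','ee_pos','orientation','ft_force','width')},ctrl.grip_depth)
for n in('scene','top'):
    r=cams.get_image(n);cv2.imwrite(f'pics/{n}0.png',r['image'][...,::-1]);print(n,r['camera_matrix'],r['k1'],r['xyz'],r['rotation'])
    for th in('nut','drum','spindle','tin','rack','post_c','drum_small','drum_large'):
        print(th,[(round(float(b['p']),2),[round(float(x)) for x in b['rect']]) for b in cams.boxes_of(n,th)[:3]])
E
```

```text
pics
{'t': 0.0, 'ee_pos': array([278.19877651, 559.05898107, 221.92195559]), 'orientation': array([-7.18878754e-01, -3.05784679e+00,  2.26837029e-03]), 'ft_force': array([-0.03703451,  0.09461347,  0.38217828]), 'width': 87.78154627299902} 18.700000000000003
scene [[473.37326119   0.         323.34303657]
 [  0.         473.37326119 201.5982062 ]
 [  0.           0.           1.        ]] -0.0018894417451451814 [  34.63578378 -825.7442152   940.04280645] [-2.21466167  0.56236009 -0.27942415]
nut []
drum [(0.64, [392, 279, 27, 24]), (0.51, [354, 259, 24, 21])]
spindle []
tin [(0.76, [302, 203, 26, 20])]
rack [(0.77, [292, 183, 73, 28])]
post_c [(0.51, [273, 176, 9, 8])]
drum_small [(0.77, [294, 170, 12, 19])]
drum_large [(0.96, [317, 165, 17, 21])]
top [[458.46488855   0.         311.4493551 ]
 [  0.         458.46488855 201.97361726]
 [  0.           0.           1.        ]] 0.029783270912535655 [  65.86824029 -185.84801941 1247.0449086 ] [-2.31938099  1.51393497 -0.30990347]
nut []
drum [(0.59, [363, 239, 21, 23]), (0.53, [422, 251, 18, 15])]
spindle []
tin [(0.57, [277, 207, 28, 32])]
rack [(0.55, [239, 188, 62, 54])]
post_c [(0.61, [222, 194, 10, 8])]
drum_small [(0.76, [238, 174, 17, 21])]
drum_large [(0.45, [251, 159, 24, 14])]
```

View pics/scene0.png

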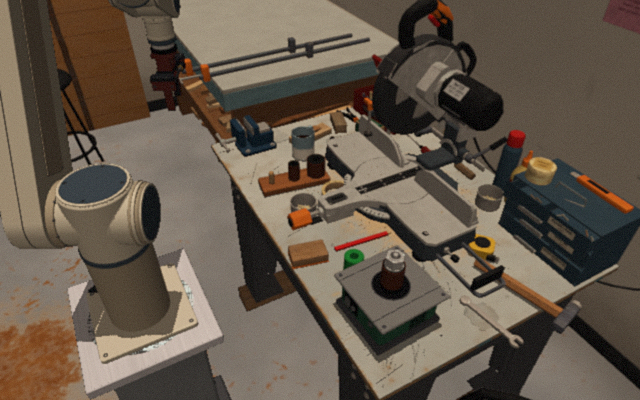

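View pics/top0.png

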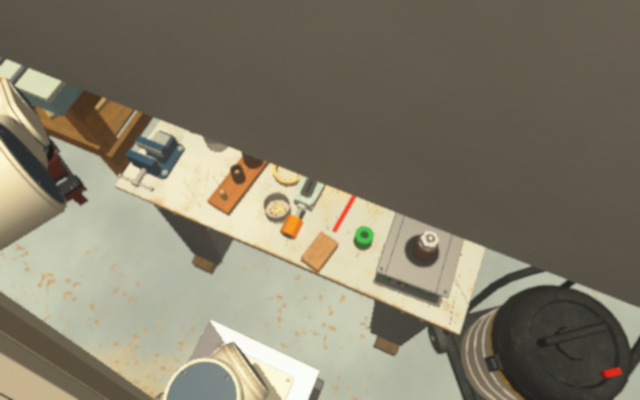

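The scene picture shows the sander at the lower right: drum at (392,279), nut at about (395,257). The rack is at (292,183) with its empty post at the left end (272,177), and the tin is at (302,203). In the top picture the nut is at (429,239), the tin at (277,207), the empty post at about (223,197), and the green look-alike at (363,237).

```bash
cat > h.py <<'E'
import numpy as np, cv2
from scipy.spatial.transform import Rotation as R
from scipy.optimize import least_squares
from workcell import ctrl,cams
def proj(c,P):
    P=np.atleast_2d(P).astype(float); M=R.from_rotvec(c['rotation']).as_matrix() if np.size(c['rotation'])==3 else np.array(c['rotation'])
    p=(P-c['xyz'])@M; s=p[:,:2]/p[:,2:]; s=s*(1+c['k1']*(s**2).sum(1,keepdims=True))
    K=c['camera_matrix']; return s*[K[0,0],K[1,1]]+[K[0,2],K[1,2]]
def atz(c,uv,z): return least_squares(lambda q:(proj(c,[q[0],q[1],z])-uv).ravel(),[500,0]).x
def tri(cs,uvs,x0=(500,0,100)):
    r=least_squares(lambda q:np.concatenate([(proj(c,q)-uv).ravel() for c,uv in zip(cs,uvs)]),x0);return r.x,np.abs(r.fun).max()
E
python3 - <<'E'
from h import *
s=cams.get_image('scene');t=cams.get_image('top')
def crop(c,u,v,w,h,k): return cv2.resize(c['image'][v:v+h,u:u+w,::-1],None,fx=k,fy=k,interpolation=cv2.INTER_CUBIC)
a=np.hstack([crop(s,370,240,50,60,8),crop(t,405,222,50,60,8)])
b=np.hstack([crop(s,250,150,100,75,4),crop(t,205,145,100,75,4)])
cv2.imwrite('pics/a.png',a);cv2.imwrite('pics/b.png',b)
for n,u1,u2,z in(('nut',(395,256),(429,239),190),('tin',(302,203),(277,207),48),('postc',(272,174),(223,195),60),('small',(294,163),(238,170),78)):
    print(n,tri([s,t],[u1,u2]),atz(s,u1,z),atz(t,u2,z))
E
```

```text
nut (array([ 515.38408867, -287.86632629,  197.51854316]), np.float64(0.9199529181071)) [ 522.74058852 -282.26391777] [ 515.7285694 -287.91257  ]
tin (array([497.2482601 , 123.33145383,  47.0533348 ]), np.float64(0.6212274124675901)) [498.91023952 122.57066705] [494.93914034 123.28943268]
postc (array([467.82439547, 277.68304161,  59.18709775]), np.float64(1.6854469966600618)) [473.52435402 277.58911702] [462.55018329 277.61444689]
small (array([542.52271616, 265.76456434,  85.37531091]), np.float64(0.5158289705674406)) [548.87704567 275.54339262] [543.95864496 268.733301  ]
```

View pics/a.png

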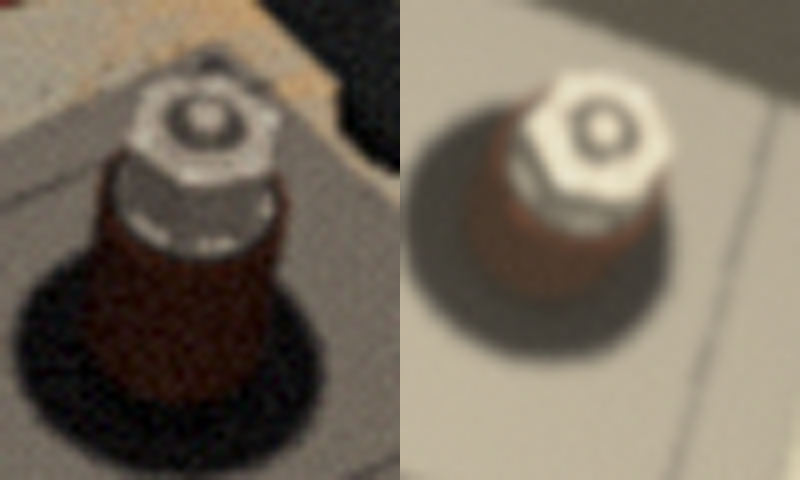

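View pics/b.png

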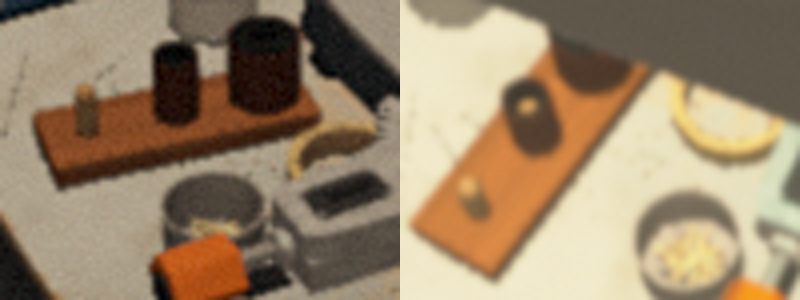

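The first crop shows the hexagon top, with its centre at scene (395.5,255) and top (429.5,238). The second shows the empty post at scene (271.5,177) and top (223,194), the small drum in the middle, the large one at the far end, and the tin next to the orange saw handle. Next I fit models to these.

```bash
python3 - <<'E'
from h import *
C={n:cams.get_image(n) for n in('scene','top')}
a=np.linspace(0,2*np.pi,40,endpoint=False)
def cyl(x,y,z0,z1,r,rt=None):
    c=np.c_[np.cos(a),np.sin(a)]
    return np.vstack([np.c_[c*r+[x,y],a*0+z0],np.c_[c*(rt or r)+[x,y],a*0+z1]])
def fit(th,z0,z1,r,near,rt=None,cams_=('scene','top')):
    obs={}
    for n in cams_:
        ex=proj(C[n],cyl(*near,z0,z1,r,rt)).mean(0)
        L=[m for m in cams.cut_out(n,th) if np.hypot(*(np.array(m['rect'][:2])-ex))<9]
        if L:
            v,u=np.nonzero(L[0]['pixels']); obs[n]=np.array([u.min(),v.min(),u.max()+1,v.max()+1])-.5
    def f(q):
        o=[]
        for n,b in obs.items():
            p=proj(C[n],cyl(q[0],q[1],z0,z1,r,rt));o.append(np.r_[p.min(0),p.max(0)]-b)
        return np.concatenate(o)
    if obs:
        s=least_squares(f,near,loss='soft_l1',f_scale=.5);print(th,s.x.round(1),f(s.x).round(1),list(obs))
fit('tin',0,48,39.5,(497,123))
fit('post_c',22,64,9,(468,277),6)
fit('drum_small',22,78,19,(545,267))
fit('drum_large',22,78,30,(617,256))
fit('drum_large',22,78,30,(617,256),cams_=('scene',))
fit('drum',115,171,26,(517,-287))
fit('nut',171,199,21.5,(517,-287))
# nut hex fit on brightness
for n in C:
    g=cv2.GaussianBlur(C[n]['image'].astype(np.float32).mean(2),(0,0),.5)
    k=8;G=cv2.resize(g,None,fx=k,fy=k,interpolation=cv2.INTER_CUBIC)
    def sc(q,R0=21.94):
        def m(s):
            h=q[2]+np.pi/6+np.arange(6)*np.pi/3
            P=np.c_[q[0]+s*R0*np.cos(h),q[1]+s*R0*np.sin(h),h*0+199]
            M=np.zeros(G.shape,np.uint8);cv2.fillConvexPoly(M,np.round((proj(C[n],P)+.5)*k).astype(int),1);return M>0
        i=m(1);o=m(1.3)&~i;return G[i&~m(.75)].mean()-G[o].mean()
    best=max((sc((x,y,w)),x,y,w) for x in range(508,528,2) for y in range(-296,-278,2) for w in np.radians(range(0,60,6)))
    best=max((sc((best[1]+x,best[2]+y,w)),best[1]+x,best[2]+y,np.degrees(w)) for x in(-1,0,1) for y in(-1,0,1) for w in np.radians(range(0,60,2)))
    print(n,'hex',best,[round(float(sc((best[1],best[2],np.radians(w)))),1) for w in range(0,60,5)])
o=ctrl.get_obs();M=R.from_rotvec(o['orientation']).as_matrix();print(M.round(3))
for nm,u1,u2 in(('handle',(300,217),(292,225)),('green',(353,258),(363,237))): print(nm,tri(list(C.values()),[u1,u2]))
E
```

```text
tin [506.2 130.9] [-0.  -0.3 -0.1  9.3 -1.  -1.2  1.4  0.2] ['scene', 'top']
post_c [473.1 288.3] [-0.4 -0.4  0.5  0.4] ['top']
drum_small [545.8 275.7] [ 0.   0.4 -0.  -0.4] ['top']
drum_large [619.3 267.2] [  0.2   0.5  -0.9   0.6  -1.4 -11.9   1.1  -0.1] ['scene', 'top']
drum_large [621.9 269.3] [ 0.6 -0.  -0.6  0. ] ['scene']
drum [ 515.7 -289. ] [-0.5 -5.1 -0.3  0.5  0.2 -3.7  4.9  0.1] ['scene', 'top']
nut [ 515.7 -287.9] [-1.5  0.2 -0.1  0.7 -0.1 -1.1  0.4 -0.6] ['scene', 'top']
scene hex (np.float32(44.61354), 517, -288, np.float64(12.000000000000002)) [42.0, 43.4, 44.2, 44.5, 43.9, 42.9, 41.2, 40.1, 39.0, 38.9, 39.2, 40.6]
top hex (np.float32(49.841797), 514, -288, np.float64(14.0)) [46.2, 47.9, 49.5, 49.8, 48.8, 47.7, 45.9, 44.5, 42.8, 42.6, 43.0, 44.5]
[[-0.895  0.446  0.   ]
 [ 0.446  0.895  0.   ]
 [-0.     0.    -1.   ]]
handle (array([459.33379925,  58.43546513,  60.08593122]), np.float64(0.3480960922182703))
green (array([ 512.31667361, -134.35074099,   48.11372693]), np.float64(1.0468897676822166))
```

Emit:
move_arm(
  steps=[
    [[0,0,-1],-1,0],
    [[0,0,-0.6],-0.9,0],
    [[-0.63,-0.98,0],0,0],
    [[-0.63,-0.98,0],0,0],
    [[-0.63,-0.98,0],0,0],
    [[-0.63,-0.98,0],0,0],
    [[-0.63,-0.98,0],0,0],
    [[-0.63,-0.98,0],0,0],
    [[-0.63,-0.98,0],0,0],
    [[-0.63,-0.98,0],0,0],
    [[-0.63,-0.98,0],0,0],
    [[-0.63,-0.98,0],0,0],
    [[-0.63,-0.98,0],0,0],
    [[-0.63,-0.98,0],0,0],
    [[-0.63,-0.98,0],0,0],
    [[-0.63,-0.98,0],0,0],
    [[-0.63,-0.98,0],0,0],
    [[-0.63,-0.98,0],0,0],
    [[-0.63,-0.98,0],0,0],
    [[-0.63,-0.98,0],0,0],
  ],
)

```text
t: 3.42
ee_pos: [421.2, 53.6, 263.0]
orientation: [0.463, 3.107, 0.0]
ft_force: [0.2, 0.3, -0.1]
width: 87.8
grasp_force: 0.0
```

Emit:
move_arm(
  steps=[
    [[-0.63,-0.98,0],0,0],
    [[-0.63,-0.98,0],0,0],
    [[-0.63,-0.98,0],0,0],
    [[-0.63,-0.98,0],0,0],
    [[-0.63,-0.98,0],0,0],
    [[-0.63,-0.98,0],0,0],
    [[-0.63,-0.98,0],0,0],
    [[-0.63,-0.98,0],0,0],
    [[-0.63,-0.98,0],0,0],
    [[-0.63,-0.98,0],0,0],
    [[0,0,0],0,0.3],
    [[0,0,0],0,0.3],
    [[0,0,0],0,0.3],
  ],
)

```text
t: 4.5
ee_pos: [499.7, -224.8, 262.4]
orientation: [-0.464, -3.106, -0.001]
ft_force: [-0.0, -0.9, 0.5]
width: 71.2
grasp_force: 0.0
```

```bash
cat >> h.py <<'E'
def goto(x,y,z,yaw=None):
    o=ctrl.get_obs();M=R.from_rotvec(o['orientation']).as_matrix();p=np.array(o['ee_pos'])
    a=np.degrees(np.arctan2(M[1,1],M[0,1]))
    print('t %.2f'%o['t'],'tcp',p.round(1),'yaw %.1f'%a,'tilt',(M[:,2]).round(3),'q6 %.2f'%o['qpos'][5],'F',np.round(o['ft_force'],1),'Mz %.2f'%o['moment'][2],'w %.1f'%o['width'],'gf %.1f'%o['grasp_force'])
    print('units',((M.T@(np.array([x,y,z])-p))/25).round(3), None if yaw is None else round((a-yaw)/5,2))
E
python3 -c "
from h import *
goto(515.7,-288,178,73)"
```

```text
t 4.50 tcp [ 499.7 -224.8  262.4] yaw 73.0 tilt [-0.001  0.001 -1.   ] q6 -1.72 F [-0.  -0.9  0.5] Mz -0.02 w 71.2 gf 0.0
units [-1.356 -2.233  3.373] 0.0
```

Emit:
move_arm(
  steps=[
    [[-0.68,-0.9,0],0,0.3],
    [[-0.68,-0.9,0],0,0.3],
    [[0,-0.43,0.8],0,0.3],
    [[0,0,0.8],0,0.3],
    [[0,0,0.8],0,0.3],
    [[0,0,0.6],0,0.3],
    [[0,0,0.25],0,0.3],
    [[0,0,0],0,0.3],
    [[0,0,0],0,0.3],
  ],
)

```text
t: 5.25
ee_pos: [516.6, -287.8, 181.9]
orientation: [0.462, 3.107, 0.0]
ft_force: [-0.3, -0.3, 1.3]
width: 61.3
grasp_force: 0.0
```

```bash
python3 - <<'E'
from h import *
goto(515.7,-288,180,73)
s=cams.get_image('scene');t=cams.get_image('top')
def crop(c,u,v,w,h,k): return cv2.resize(c['image'][v:v+h,u:u+w,::-1],None,fx=k,fy=k,interpolation=cv2.INTER_CUBIC)
cv2.imwrite('pics/c.png',np.hstack([crop(s,360,220,65,70,6),crop(t,395,205,65,70,6)]))
E
```

```text
t 5.25 tcp [ 516.6 -287.8  181.9] yaw 73.1 tilt [ 0.  0. -1.] q6 -1.80 F [-0.3 -0.3  1.3] Mz -0.01 w 61.3 gf 0.0
units [ 0.034 -0.02   0.076] 0.02
```

View pics/c.png

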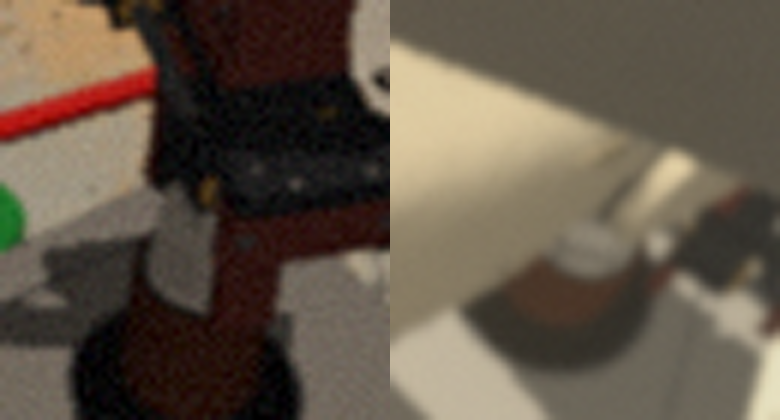

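The fingers straddle the nut: one plate shows at (180,230) in the left half of the crop, the other lies behind the nut. Closing now.

Emit:
move_arm(
  steps=[
    [[0,0,0.06],0,0.45],
    [[0,0,0],0,0.5],
    [[0,0,0],0,0.53],
    [[0,0,0],0,0.54],
    [[0,0,0],0,0.55],
    [[0,0,0],0,0.55],
  ],
)

```text
t: 5.85
ee_pos: [516.6, -288.5, 180.1]
orientation: [0.463, 3.107, 0.0]
ft_force: [0.4, 0.9, 0.3]
width: 39.5
grasp_force: 0.5
```

```bash
python3 -c "
from h import *
goto(515.7,-288,180,73)"
```

```text
t 5.85 tcp [ 516.6 -288.5  180.1] yaw 73.0 tilt [ 0.001  0.    -1.   ] q6 -1.80 F [0.4 0.9 0.3] Mz -0.01 w 39.5 gf 0.5
units [0.041 0.009 0.005] 0.01
```

Emit:
move_arm(
  steps=[
    [[0.03,0,0],0,0.6],
    [[0,0,0],0,0.7],
    [[0,0,0],0,0.8],
    [[0,0,0],0,0.8],
  ],
)

```text
t: 6.18
ee_pos: [516.2, -288.4, 180.2]
orientation: [0.463, 3.106, -0.0]
ft_force: [2.9, 1.2, 1.9]
width: 37.8
grasp_force: 30.0
```

```bash
python3 -c "
from h import *
goto(515.7,-288,180,73)"
```

```text
t 6.18 tcp [ 516.2 -288.4  180.2] yaw 73.0 tilt [ 0.001 -0.    -1.   ] q6 -1.80 F [2.9 1.2 1.9] Mz 0.01 w 37.8 gf 30.0
units [0.023 0.01  0.009] 0.01
```

Emit:
move_arm(
  steps=[
    [[-0.03,0,0],0.5,0.8],
    [[0,0,0],1,0.8],
    [[0,0,0],1,0.8],
    [[0,0,0],1,0.8],
    [[0,0,0],1,0.8],
    [[0,0,0],1,0.8],
    [[0,0,0],1,0.8],
  ],
)

```text
t: 6.77
ee_pos: [516.3, -288.1, 180.1]
orientation: [-1.32, -2.85, -0.001]
ft_force: [1.0, 3.5, 3.1]
width: 38.1
grasp_force: 30.0
```

```bash
python3 -c "
from h import *
goto(516.5,-288.3,180,73)"
```

```text
t 6.77 tcp [ 516.3 -288.1  180.1] yaw 40.3 tilt [-0.     0.001 -1.   ] q6 -1.23 F [1.  3.5 3.1] Mz -0.05 w 38.1 gf 30.0
units [-0.009  0.     0.004] -6.54
```

Emit:
move_arm(
  steps=[
    [[0,0,0],1,0.8],
    [[0,0,0],1,0.8],
    [[0,0,0],1,0.8],
    [[0,0,0],1,0.8],
    [[0,0,0],1,0.8],
    [[0,0,0],1,0.8],
    [[0,0,0],0,0.8],
  ],
)

```text
t: 7.35
ee_pos: [516.5, -288.0, 180.1]
orientation: [-2.011, -2.413, -0.001]
ft_force: [2.1, 2.8, 3.3]
width: 37.9
grasp_force: 30.0
```

```bash
python3 -c "
from h import *
goto(516.5,-288.3,180,73)"
```

```text
t 7.35 tcp [ 516.5 -288.   180.1] yaw 10.4 tilt [ 0.     0.001 -1.   ] q6 -0.71 F [2.1 2.8 3.3] Mz 0.01 w 37.9 gf 30.0
units [-0.013 -0.002  0.003] -12.53
```

Emit:
move_arm(
  steps=[
    [[0,0,0],1,0.8],
    [[0,0,0],1,0.8],
    [[0,0,0],1,0.8],
    [[0,0,0],0,0.8],
  ],
)

```text
t: 7.68
ee_pos: [516.6, -288.1, 180.1]
orientation: [-2.306, -2.133, -0.001]
ft_force: [2.5, 4.1, 2.8]
width: 38.0
grasp_force: 30.0
```

```bash
python3 -c "
from h import *
goto(516.5,-288.3,180,73)"
```

```text
t 7.68 tcp [ 516.6 -288.1  180.1] yaw -4.5 tilt [ 0.     0.001 -1.   ] q6 -0.45 F [2.5 4.1 2.8] Mz 0.02 w 38.0 gf 30.0
units [-0.009 -0.004  0.003] -15.5
```

Emit:
move_arm(
  steps=[
    [[0,0,0],1,0.8],
    [[0,0,0],1,0.8],
    [[0,0,0],1,0.8],
    [[0,0,0],0,0.8],
  ],
)

```text
t: 8.02
ee_pos: [516.7, -288.2, 180.1]
orientation: [-2.564, -1.816, -0.001]
ft_force: [3.3, 4.9, 3.3]
width: 37.9
grasp_force: 30.0
```

```bash
python3 -c "
from h import *
goto(516.5,-288.3,180,73)"
```

```text
t 8.02 tcp [ 516.7 -288.2  180.1] yaw -19.4 tilt [ 0.  0. -1.] q6 -0.19 F [3.3 4.9 3.3] Mz 0.00 w 37.9 gf 30.0
units [-0.007 -0.005  0.004] -18.48
```

Emit:
move_arm(
  steps=[
    [[0.05,0.02,0],0,0.8],
    [[0,0,0],1,0.8],
    [[0,0,0],1,0.8],
    [[0,0,0],0,0.8],
  ],
)

```text
t: 8.35
ee_pos: [517.2, -287.8, 180.0]
orientation: [2.712, 1.585, -0.001]
ft_force: [1.2, 2.1, 4.3]
width: 38.2
grasp_force: 30.0
```

```bash
python3 -c "
from h import *
goto(516.5,-288.3,180,73)"
```

```text
t 8.35 tcp [ 517.2 -287.8  180. ] yaw -29.4 tilt [-0.    -0.001 -1.   ] q6 -0.01 F [1.2 2.1 4.3] Mz -0.02 w 38.2 gf 30.0
units [-0.03  -0.015  0.002] -20.48
```

Emit:
move_arm(
  steps=[
    [[0,0,0],1,0.8],
    [[0,0,0],1,0.8],
    [[0,0,0],0,0.8],
  ],
)

```text
t: 8.6
ee_pos: [517.3, -287.8, 180.0]
orientation: [2.839, 1.345, -0.0]
ft_force: [1.5, 2.4, 3.8]
width: 37.9
grasp_force: 30.0
```

```bash
python3 -c "
from h import *
goto(516.5,-288.3,180,73)"
```

```text
t 8.60 tcp [ 517.3 -287.8  180. ] yaw -39.3 tilt [-0.    -0.001 -1.   ] q6 0.16 F [1.5 2.4 3.8] Mz -0.02 w 37.9 gf 30.0
units [-0.035 -0.012  0.002] -22.46
```

Emit:
move_arm(
  steps=[
    [[0,0,0],1,0.8],
    [[0,0,0],1,0.8],
    [[0,0,0],0,0.8],
  ],
)

```text
t: 8.85
ee_pos: [517.3, -287.8, 180.0]
orientation: [2.945, 1.093, -0.0]
ft_force: [0.4, 0.5, 4.0]
width: 37.9
grasp_force: 30.0
```

```bash
python3 -c "
from h import *
goto(516.5,-288.3,180,73)"
```

```text
t 8.85 tcp [ 517.3 -287.8  180. ] yaw -49.3 tilt [ 0. -0. -1.] q6 0.33 F [0.4 0.5 4. ] Mz -0.02 w 37.9 gf 30.0
units [-0.037 -0.006  0.001] -24.45
```

Emit:
move_arm(
  steps=[
    [[0,0,0],1,0.8],
    [[0,0,0],1,0.8],
    [[0,0,0],0,0.8],
  ],
)

```text
t: 9.1
ee_pos: [517.2, -287.9, 180.1]
orientation: [3.028, 0.833, -0.001]
ft_force: [0.4, 0.2, 4.8]
width: 38.0
grasp_force: 30.0
```

```bash
python3 -c "
from h import *
goto(516.5,-288.3,180,73)"
```

```text
t 9.10 tcp [ 517.2 -287.9  180.1] yaw -59.2 tilt [-0.    -0.001 -1.   ] q6 0.51 F [0.4 0.2 4.8] Mz 0.04 w 38.0 gf 30.0
units [-0.033  0.001  0.003] -26.45
```

Emit:
move_arm(
  steps=[
    [[0,0,0],1,0.8],
    [[0,0,0],1,0.8],
    [[0,0,0],0,0.8],
  ],
)

```text
t: 9.35
ee_pos: [517.2, -287.9, 180.1]
orientation: [3.089, 0.567, -0.0]
ft_force: [-0.3, -1.2, 4.8]
width: 37.7
grasp_force: 30.0
```

```bash
python3 -c "
from h import *
goto(516.5,-288.3,180,73)"
```

```text
t 9.35 tcp [ 517.2 -287.9  180.1] yaw -69.2 tilt [-0.    -0.001 -1.   ] q6 0.68 F [-0.3 -1.2  4.8] Mz -0.04 w 37.7 gf 30.0
units [-0.033  0.006  0.003] -28.44
```

Emit:
move_arm(
  steps=[
    [[0,0,0],1,0.8],
    [[0,0,0],0,0.8],
  ],
)

```text
t: 9.52
ee_pos: [517.3, -287.8, 180.1]
orientation: [3.111, 0.432, -0.0]
ft_force: [-1.0, 0.2, 5.1]
width: 37.8
grasp_force: 30.0
```

```bash
python3 -c "
from h import *
goto(516.5,-288.3,180,73)"
```

```text
t 9.52 tcp [ 517.3 -287.8  180.1] yaw -74.2 tilt [ 0.    -0.001 -1.   ] q6 0.77 F [-1.   0.2  5.1] Mz 0.02 w 37.8 gf 30.0
units [-0.035  0.01   0.003] -29.44
```

Emit:
move_arm(
  steps=[
    [[0,0,-0.015],0,0.8],
    [[0,0,0],0,0.8],
    [[0,0,0],0,0.8],
  ],
)

```text
t: 9.77
ee_pos: [517.2, -287.6, 180.3]
orientation: [3.112, 0.43, -0.0]
ft_force: [0.4, -0.1, 4.2]
width: 37.6
grasp_force: 30.0
```

```bash
python3 -c "
from h import *
goto(516.5,-288.3,180,73)"
```

```text
t 9.77 tcp [ 517.2 -287.6  180.3] yaw -74.3 tilt [-0. -0. -1.] q6 0.77 F [ 0.4 -0.1  4.2] Mz 0.02 w 37.6 gf 30.0
units [-0.036  0.019  0.011] -29.45
```

Emit:
move_arm(
  steps=[
    [[0,0,0],1,0.8],
    [[0,0,0],1,0.8],
    [[0,0,0],0,0.8],
  ],
)

```text
t: 10.02
ee_pos: [517.4, -287.5, 180.3]
orientation: [-3.138, -0.151, -0.0]
ft_force: [1.3, -0.4, 3.4]
width: 37.7
grasp_force: 30.0
```

```bash
python3 -c "
from h import *
goto(516.5,-288.3,180,73)"
```

```text
t 10.02 tcp [ 517.4 -287.5  180.3] yaw -84.5 tilt [ 0.  0. -1.] q6 0.95 F [ 1.3 -0.4  3.4] Mz 0.04 w 37.7 gf 30.0
units [-0.037  0.03   0.011] -31.5
```

Emit:
move_arm(
  steps=[
    [[0,0,0],1,0.8],
    [[0,0,0],1,0.8],
    [[0,0,0],0,0.8],
  ],
)

```text
t: 10.27
ee_pos: [517.3, -287.5, 180.3]
orientation: [-3.139, 0.121, -0.0]
ft_force: [0.4, -0.1, 4.1]
width: 37.8
grasp_force: 30.0
```

```bash
python3 -c "
from h import *
goto(516.5,-288.3,180,73)"
```

```text
t 10.27 tcp [ 517.3 -287.5  180.3] yaw -94.4 tilt [ 0.  0. -1.] q6 1.12 F [ 0.4 -0.1  4.1] Mz 0.02 w 37.8 gf 30.0
units [-0.03   0.035  0.011] -33.48
```

Emit:
move_arm(
  steps=[
    [[0,0,0],1,0.8],
    [[0,0,0],1,0.8],
    [[0,0,0],0,0.8],
  ],
)

```text
t: 10.52
ee_pos: [517.3, -287.5, 180.3]
orientation: [-3.117, 0.392, 0.0]
ft_force: [0.6, -0.0, 3.9]
width: 38.1
grasp_force: 30.0
```

```bash
python3 -c "
from h import *
goto(516.5,-288.3,180,73)"
```

```text
t 10.52 tcp [ 517.3 -287.5  180.3] yaw -104.3 tilt [-0.  0. -1.] q6 1.29 F [ 0.6 -0.   3.9] Mz -0.00 w 38.1 gf 30.0
units [-0.023  0.04   0.01 ] -35.47
```

Emit:
move_arm(
  steps=[
    [[0,0,-0.02],0,0.8],
    [[0,0,0],0,0.8],
    [[0,0,0],0,0.8],
  ],
)

```text
t: 10.77
ee_pos: [517.2, -287.4, 180.7]
orientation: [-3.117, 0.39, 0.0]
ft_force: [0.5, 0.4, 1.9]
width: 37.6
grasp_force: 30.0
```

```bash
python3 -c "
from h import *
goto(516.5,-288.3,180,73)"
```

```text
t 10.77 tcp [ 517.2 -287.4  180.7] yaw -104.3 tilt [-0.  0. -1.] q6 1.29 F [0.5 0.4 1.9] Mz -0.01 w 37.6 gf 30.0
units [-0.018  0.04   0.026] -35.46
```

Emit:
move_arm(
  steps=[
    [[0,0,-0.01],1,0.8],
    [[0,0,-0.01],1,0.8],
    [[0,0,0],0,0.8],
  ],
)

```text
t: 11.02
ee_pos: [517.1, -287.4, 181.0]
orientation: [-3.07, 0.667, 0.001]
ft_force: [-0.3, 0.3, 1.0]
width: 38.0
grasp_force: 30.0
```

```bash
python3 -c "
from h import *
goto(516.5,-288.3,180,73)"
```

```text
t 11.02 tcp [ 517.1 -287.4  181. ] yaw -114.5 tilt [-0.001  0.    -1.   ] q6 1.47 F [-0.3  0.3  1. ] Mz 0.01 w 38.0 gf 30.0
units [-0.007  0.042  0.041] -37.5
```

Emit:
move_arm(
  steps=[
    [[0,0,0],1,0.8],
    [[0,0,0],1,0.8],
    [[0,0,0],1,0.8],
    [[0,0,0],0,0.8],
  ],
)

```text
t: 11.35
ee_pos: [517.2, -287.4, 181.1]
orientation: [-2.958, 1.059, 0.0]
ft_force: [-0.3, 0.2, 1.7]
width: 37.5
grasp_force: 30.0
```

```bash
python3 -c "
from h import *
goto(516.5,-288.3,180,73)"
```

```text
t 11.35 tcp [ 517.2 -287.4  181.1] yaw -129.4 tilt [-0.  0. -1.] q6 1.73 F [-0.3  0.2  1.7] Mz 0.02 w 37.5 gf 30.0
units [-0.     0.045  0.045] -40.48
```

Emit:
move_arm(
  steps=[
    [[0,0,0],1,0.8],
    [[0,0,0],1,0.8],
    [[0,0,0],1,0.8],
    [[0,0,0],0,0.8],
  ],
)

```text
t: 11.68
ee_pos: [517.4, -287.6, 181.4]
orientation: [2.795, -1.434, 0.0]
ft_force: [0.2, -0.5, 4.1]
width: 38.1
grasp_force: 30.0
```

```bash
python3 -c "
from h import *
goto(516.5,-288.3,180,73)"
```

```text
t 11.68 tcp [ 517.4 -287.6  181.4] yaw -144.3 tilt [ 0. -0. -1.] q6 1.99 F [ 0.2 -0.5  4.1] Mz 0.03 w 38.1 gf 30.0
units [0.004 0.045 0.056] -43.47
```

Emit:
move_arm(
  steps=[
    [[0,0,-0.02],0,0.8],
    [[0,0,0],0,0.8],
  ],
)

```text
t: 11.85
ee_pos: [517.2, -287.4, 181.6]
orientation: [-2.797, 1.431, 0.001]
ft_force: [0.3, -0.1, 0.0]
width: 38.0
grasp_force: 30.0
```

Emit:
move_arm(
  steps=[
    [[0,0,-0.01],1,0.8],
    [[0,0,-0.01],1,0.8],
    [[0,0,0],0,0.8],
  ],
)

```text
t: 12.1
ee_pos: [517.2, -287.4, 182.1]
orientation: [-2.658, 1.675, 0.001]
ft_force: [1.1, -0.3, -0.8]
width: 37.6
grasp_force: 30.0
```

```bash
python3 -c "
from h import *
goto(516.5,-288.3,180,73)"
```

```text
t 12.10 tcp [ 517.2 -287.4  182.1] yaw -154.5 tilt [-0.  0. -1.] q6 2.17 F [ 1.1 -0.3 -0.8] Mz 0.02 w 37.6 gf 30.0
units [0.021 0.041 0.082] -45.49
```

Emit:
move_arm(
  steps=[
    [[0,0,-0.01],1,0.8],
    [[0,0,-0.01],1,0.8],
    [[0,0,0],0,0.8],
  ],
)

```text
t: 12.35
ee_pos: [517.2, -287.4, 182.5]
orientation: [2.503, -1.899, -0.001]
ft_force: [1.0, -0.3, -1.1]
width: 37.7
grasp_force: 30.0
```

```bash
python3 -c "
from h import *
goto(516.5,-288.3,180,73)"
```

```text
t 12.35 tcp [ 517.2 -287.4  182.5] yaw -164.4 tilt [-0.  0. -1.] q6 2.34 F [ 1.  -0.3 -1.1] Mz -0.02 w 37.7 gf 30.0
units [0.029 0.036 0.101] -47.47
```

Emit:
move_arm(
  steps=[
    [[0,0,-0.02],0.9,0.8],
    [[0,0,-0.02],0,0.8],
    [[0,0,0],0,0.8],
  ],
)

```text
t: 12.6
ee_pos: [517.1, -287.5, 183.6]
orientation: [2.431, -1.99, -0.001]
ft_force: [0.9, 0.6, -1.5]
width: 38.1
grasp_force: 30.0
```

Emit:
move_arm(
  steps=[
    [[0,0,-0.02],0,0.8],
    [[0,0,-0.02],0,0.8],
    [[0,0,0],0,0.8],
  ],
)

```text
t: 12.85
ee_pos: [517.2, -287.4, 184.7]
orientation: [2.427, -1.995, -0.001]
ft_force: [0.7, -1.2, -1.9]
width: 37.8
grasp_force: 30.0
```

Emit:
move_arm(
  steps=[
    [[0,0,-0.02],0,0.8],
    [[0,0,-0.02],0,0.8],
    [[0,0,0],0,0.8],
  ],
)

```text
t: 13.1
ee_pos: [517.0, -287.3, 185.2]
orientation: [2.425, -1.997, -0.001]
ft_force: [1.4, -1.9, -8.6]
width: 37.9
grasp_force: 30.0
```

Emit:
move_arm(
  steps=[
    [[0,0,-0.02],0,0.8],
    [[0,0,-0.02],0,0.8],
    [[0,0,0],0,0.8],
  ],
)

```text
t: 13.35
ee_pos: [516.9, -287.3, 185.8]
orientation: [2.425, -1.997, -0.002]
ft_force: [3.7, -3.1, -16.6]
width: 37.7
grasp_force: 30.0
```

```bash
python3 -c "
from h import *
goto(516.5,-288.3,180,73)"
```

```text
t 13.35 tcp [ 516.9 -287.3  185.8] yaw -168.9 tilt [-0.001  0.001 -1.   ] q6 2.42 F [  3.7  -3.1 -16.6] Mz 0.03 w 37.7 gf 30.0
units [0.037 0.023 0.23 ] -48.39
```

The thread still holds, so I back off to mid-play and regrip.

Emit:
move_arm(
  steps=[
    [[0,0,0.05],0,0.8],
    [[0,0,0.05],0,0.8],
    [[0,0,0],0,0.8],
  ],
)

```text
t: 13.6
ee_pos: [517.4, -287.5, 184.9]
orientation: [-2.425, 1.997, -0.001]
ft_force: [0.5, -1.1, -4.1]
width: 38.0
grasp_force: 30.0
```

```bash
python3 -c "
from h import *
goto(517.2,-287.5,182,73)"
```

```text
t 13.60 tcp [ 517.4 -287.5  184.9] yaw -169.0 tilt [ 0. -0. -1.] q6 2.42 F [ 0.5 -1.1 -4.1] Mz -0.00 w 38.0 gf 30.0
units [-0.003  0.007  0.116] -48.39
```

Emit:
move_arm(
  steps=[
    [[0,0,0.04],0,0.8],
    [[0,0,0],0,0.6],
    [[0,0,0],0,0.45],
    [[0,0,0],0,0.4],
    [[0,0,0.02],0,0.35],
    [[0,0,0],-1,0.35],
    [[0,0,0],-1,0.35],
    [[0,0,0],-1,0.35],
    [[0,0,0],-1,0.35],
    [[0,0,0],-1,0.35],
    [[0,0,0],-1,0.35],
    [[0,0,0],-1,0.35],
    [[0,0,0],-1,0.35],
    [[0,0,0],-1,0.35],
    [[0,0,0],-1,0.35],
    [[0,0,0],-1,0.35],
    [[0,0,0],-1,0.35],
    [[0,0,0],0,0.45],
  ],
)

```text
t: 15.1
ee_pos: [517.4, -287.5, 183.0]
orientation: [3.099, -0.513, 0.0]
ft_force: [0.4, 0.2, 0.2]
width: 53.3
grasp_force: 0.0
```

Emit:
move_arm(
  steps=[
    [[0,0,0],0,0.52],
    [[0,0,0],0,0.55],
    [[0,0,0],0,0.6],
    [[0,0,0],0,0.8],
    [[0,0,0],0,0.8],
  ],
)

```text
t: 15.52
ee_pos: [517.4, -287.6, 182.9]
orientation: [3.098, -0.519, 0.0]
ft_force: [-0.6, -0.6, 1.4]
width: 37.9
grasp_force: 30.0
```

```bash
python3 -c "
from h import *
goto(517.2,-287.5,182,-109)"
```

```text
t 15.52 tcp [ 517.4 -287.6  182.9] yaw -109.0 tilt [ 0. -0. -1.] q6 1.38 F [-0.6 -0.6  1.4] Mz 0.01 w 37.9 gf 30.0
units [-0.008 -0.002  0.037] -0.0
```

Emit:
move_arm(
  steps=[
    [[0,0,-0.01],1,0.8],
    [[0,0,-0.01],1,0.8],
    [[0,0,-0.01],1,0.8],
    [[0,0,0],0,0.8],
  ],
)

```text
t: 15.85
ee_pos: [517.3, -287.5, 183.5]
orientation: [-3.003, 0.923, -0.0]
ft_force: [-0.0, 0.5, 0.3]
width: 37.9
grasp_force: 30.0
```

Emit:
move_arm(
  steps=[
    [[0,0,-0.01],1,0.8],
    [[0,0,-0.01],1,0.8],
    [[0,0,-0.01],1,0.8],
    [[0,0,0],0,0.8],
  ],
)

```text
t: 16.18
ee_pos: [517.3, -287.5, 184.2]
orientation: [-2.859, 1.303, 0.0]
ft_force: [0.5, -0.3, -0.4]
width: 37.7
grasp_force: 30.0
```

Emit:
move_arm(
  steps=[
    [[0,0,-0.01],1,0.8],
    [[0,0,-0.01],1,0.8],
    [[0,0,-0.01],1,0.8],
    [[0,0,-0.01],1,0.8],
    [[0,0,0],0,0.8],
  ],
)

```text
t: 16.6
ee_pos: [517.2, -287.4, 185.2]
orientation: [2.591, -1.777, -0.0]
ft_force: [0.3, -0.6, -0.4]
width: 37.9
grasp_force: 30.0
```

Emit:
move_arm(
  steps=[
    [[0,0,-0.02],1,0.8],
    [[0,0,-0.02],0,0.8],
    [[0,0,0],0,0.8],
  ],
)

```text
t: 16.85
ee_pos: [517.3, -287.5, 186.3]
orientation: [2.515, -1.882, -0.0]
ft_force: [0.2, -0.2, -1.0]
width: 37.8
grasp_force: 30.0
```

Emit:
move_arm(
  steps=[
    [[0,0,-0.02],0,0.8],
    [[0,0,-0.02],0,0.8],
    [[0,0,0],0,0.8],
  ],
)

```text
t: 17.1
ee_pos: [517.4, -287.5, 187.4]
orientation: [2.512, -1.887, 0.0]
ft_force: [0.4, -0.7, -0.8]
width: 37.9
grasp_force: 30.0
```

Emit:
move_arm(
  steps=[
    [[0,0,-0.02],0,0.8],
    [[0,0,-0.02],0,0.8],
    [[0,0,0],0,0.8],
  ],
)

```text
t: 17.35
ee_pos: [517.4, -287.5, 188.4]
orientation: [-2.51, 1.889, -0.0]
ft_force: [-0.7, -0.1, -1.0]
width: 37.8
grasp_force: 30.0
```

Emit:
move_arm(
  steps=[
    [[0,0,-0.05],0,0.8],
    [[0,0,-0.1],0,0.8],
    [[0,0,-0.2],0,0.8],
    [[0,0,-0.3],0,0.8],
    [[0,0,-0.3],0,0.8],
  ],
)

```text
t: 17.77
ee_pos: [517.4, -287.5, 212.9]
orientation: [-2.51, 1.89, -0.0]
ft_force: [0.7, -0.4, -0.6]
width: 37.9
grasp_force: 30.0
```

Emit:
move_arm(
  steps=[
    [[0,0,-0.4],-1,0.8],
    [[0,0,-0.5],-1,0.8],
    [[0,0,-0.5],-1,0.8],
    [[0,0,-0.5],-1,0.8],
    [[0,0,0],-1,0.8],
    [[0,0,0],-1,0.8],
    [[0,0,0],-1,0.8],
    [[0,0,0],-1,0.8],
    [[0,0,0],-1,0.8],
    [[0,0,0],-1,0.8],
    [[0,0,0],-1,0.8],
    [[0,0,0],-1,0.8],
    [[0,0,0],-1,0.8],
    [[0,0,0],-1,0.8],
    [[0,0,0],-1,0.8],
    [[0,0,0],-1,0.8],
    [[0,0,0],-1,0.8],
    [[0,0,0],-1,0.8],
    [[0,0,0],-1,0.8],
    [[0,0,0],-1,0.8],
  ],
)

```text
t: 19.43
ee_pos: [517.5, -287.6, 260.6]
orientation: [3.059, 0.714, 0.001]
ft_force: [0.1, -0.1, -0.6]
width: 37.9
grasp_force: 30.0
```

```bash
python3 - <<'E'
from h import *
goto(506,131,240,0)
s=cams.get_image('scene');t=cams.get_image('top')
def crop(c,u,v,w,h,k): return cv2.resize(c['image'][v:v+h,u:u+w,::-1],None,fx=k,fy=k,interpolation=cv2.INTER_CUBIC)
cv2.imwrite('pics/d.png',np.hstack([crop(s,340,190,100,110,4),crop(t,380,180,100,110,4)]))
E
```

```text
t 19.43 tcp [ 517.5 -287.6  260.6] yaw -63.7 tilt [ 0.001 -0.001 -1.   ] q6 0.58 F [ 0.1 -0.1 -0.6] Mz -0.01 w 37.9 gf 30.0
units [  7.005 -15.216   0.813] -12.74
```

View pics/d.png

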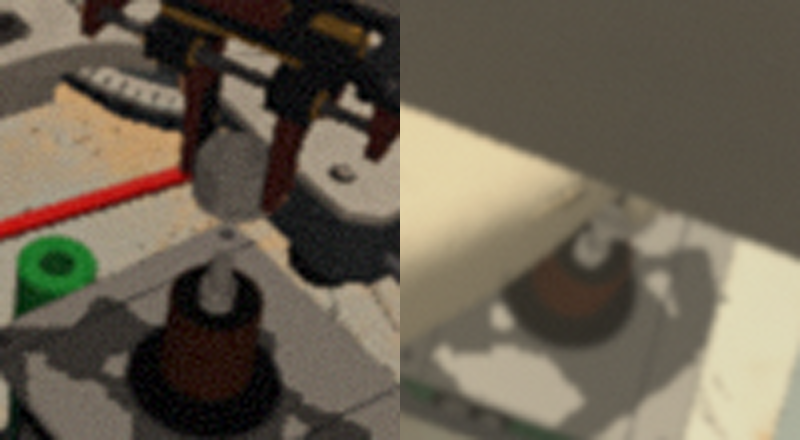

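The nut is held, seen at (230,175) in the crop, and the drum stands free on the spindle. I turn first, and check the saw's extent before crossing.

Emit:
move_arm(
  steps=[
    [[0,0,0],-1,0.8],
    [[0,0,0],-1,0.8],
    [[0,0,0],-1,0.8],
    [[0,0,0],-1,0.8],
    [[0,0,0],-1,0.8],
    [[0,0,0],-1,0.8],
    [[0,0,0],-1,0.8],
    [[0,0,0],-1,0.8],
    [[0,0,0],-1,0.8],
    [[0,0,0],-1,0.8],
    [[0,0,0],-1,0.8],
    [[0,0,0],-1,0.8],
  ],
)

```text
t: 20.53
ee_pos: [517.4, -287.5, 260.1]
orientation: [2.295, 2.144, 0.0]
ft_force: [-0.5, 0.4, -0.2]
width: 37.8
grasp_force: 30.0
```

```bash
python3 - <<'E'
from h import *
s=cams.get_image('scene')
for uv in((378,110),(378,80),(400,25),(345,195),(322,205),(340,145)): print(uv,[(z,atz(s,uv,z).round()) for z in(60,150,300)])
goto(506,131,240,0)
E
```

```text
(378, 110) [(60, array([991., 460.])), (150, array([893., 328.])), (300, array([730., 109.]))]
(378, 80) [(60, array([1133.,  671.])), (150, array([1020.,  518.])), (300, array([833., 263.]))]
(400, 25) [(60, array([1597., 1157.])), (150, array([1438.,  954.])), (300, array([1171.,  616.]))]
(345, 195) [(60, array([621.,  83.])), (150, array([561., -10.])), (300, array([ 461., -165.]))]
(322, 205) [(60, array([539.,  75.])), (150, array([488., -17.])), (300, array([ 402., -171.]))]
(340, 145) [(60, array([743., 320.])), (150, array([670., 203.])), (300, array([550.,   8.]))]
t 20.58 tcp [ 517.4 -287.6  260.2] yaw -3.6 tilt [ 0.001 -0.    -1.   ] q6 -0.46 F [-0.2 -0.  -0.4] Mz -0.04 w 37.9 gf 30.0
units [16.681 -1.506  0.8  ] -0.72
```

Emit:
move_arm(
  steps=[
    [[0.98,-0.09,0],0,0.8],
    [[0.98,-0.09,0],0,0.8],
    [[0.98,-0.09,0],0,0.8],
    [[0.98,-0.09,0],0,0.8],
    [[0.98,-0.09,0],0,0.8],
    [[0.98,-0.09,0],0,0.8],
    [[0.98,-0.09,0],0,0.8],
    [[0.98,-0.09,0],0,0.8],
    [[0.98,-0.09,0],0,0.8],
    [[0.98,-0.09,0],0,0.8],
    [[0.98,-0.09,0],0,0.8],
    [[0.98,-0.09,0],0,0.8],
    [[0.98,-0.09,0],0,0.8],
    [[0.98,-0.09,0],0,0.8],
    [[0.98,-0.09,0],0,0.8],
    [[0.98,-0.09,0],0,0.8],
    [[0.98,-0.09,0],0,0.8],
    [[0,0,0],0,0.8],
    [[0,0,0],0,0.8],
  ],
)

```text
t: 22.17
ee_pos: [507.9, 131.6, 259.9]
orientation: [2.298, 2.142, 0.001]
ft_force: [0.3, -1.2, -1.5]
width: 37.8
grasp_force: 30.0
```

```bash
python3 - <<'E'
from h import *
s=cams.get_image('scene');t=cams.get_image('top')
# tin outline vs. measured position
for z in (60,): goto(504,128,z,0)
def crop(c,u,v,w,h,k,pts):
    im=c['image'].copy()[...,::-1];im=cv2.resize(im[v:v+h,u:u+w],None,fx=k,fy=k,interpolation=cv2.INTER_CUBIC)
    for P,col in pts:
        q=((proj(c,P)+.5-[u,v])*k).round().astype(int);cv2.polylines(im,[q],True,col,1)
    return im
a=np.linspace(0,2*np.pi,40)
ring=lambda x,y,z,r:np.c_[x+r*np.cos(a),y+r*np.sin(a),a*0+z]
d=np.array([np.cos(np.radians(-7.3)),np.sin(np.radians(-7.3))])
c0=np.array([546.5,277.5]);n=np.array([-d[1],d[0]])
box=np.array([[*(c0+i*111*d+j*39*n),22] for i,j in((1,1),(1,-1),(-1,-1),(-1,1))])
pts=[(ring(504,128,48,39.5),(0,0,255)),(box,(0,255,0)),(ring(*(c0-74*d),64,6),(255,0,0)),(ring(*(c0-74*d),22,9),(255,0,0)),(ring(*c0,78,19),(255,255,0)),(ring(*(c0+74*d),78,30),(255,0,255))]
cv2.imwrite('pics/e.png',np.hstack([crop(s,250,150,100,75,4,pts),crop(t,205,145,100,75,4,pts)]))
E
```

```text
t 22.27 tcp [507.9 130.2 259.8] yaw -4.1 tilt [ 0. -0. -1.] q6 0.30 F [-0.8 -1.2 -2.2] Mz 0.04 w 37.6 gf 30.0
units [-0.098 -0.151  7.991] -0.81
```

View pics/e.png

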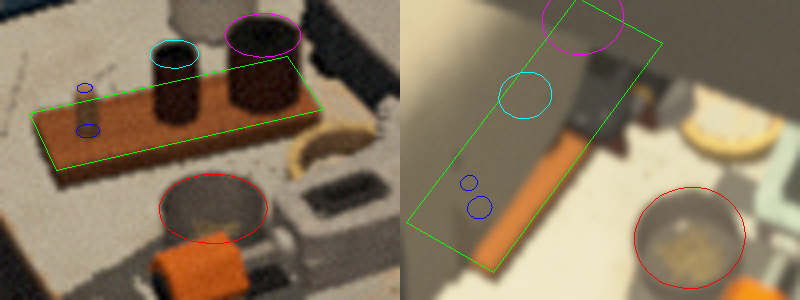

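Emit:
move_arm(
  steps=[
    [[-0.06,-0.12,0.8],0,0.8],
    [[0,0,0.9],0,0.8],
    [[0,0,1],0,0.8],
    [[0,0,1],0,0.8],
    [[0,0,1],0,0.8],
    [[0,0,1],0,0.8],
    [[0,0,1],0,0.8],
    [[0,0,0.8],0,0.8],
    [[0,0,0.4],0,0.8],
    [[0,0,0.2],0,0.8],
    [[0,0,0],0,0.8],
  ],
)

```text
t: 23.18
ee_pos: [504.7, 128.7, 56.6]
orientation: [-2.298, -2.141, 0.002]
ft_force: [0.5, 1.0, -0.8]
width: 37.6
grasp_force: 30.0
```

```bash
python3 - <<'E'
from h import *
goto(505,129,55)
E
```

```text
t 23.18 tcp [504.7 128.7  56.6] yaw -4.0 tilt [-0.001 -0.    -1.   ] q6 0.30 F [ 0.5  1.  -0.8] Mz 0.00 w 37.6 gf 30.0
units [0.014 0.013 0.062] None
```

Emit:
move_arm(
  steps=[
    [[0,0,0.05],0,0.6],
    [[0,0,0],0,0.4],
    [[0,0,0],0,0.3],
    [[0,0,0],0,0.3],
    [[0,0,0],0,0.3],
    [[0,0,-0.5],0,0.3],
    [[0,0,-1],0,0.3],
    [[0,0,-1],0,0.3],
    [[0,0,-1],0,0.3],
    [[0,0,-1],0,0.3],
    [[0,0,-1],0,0.25],
    [[0,0,-1],0,0.25],
    [[0,0,-1],0,0.25],
    [[0,0,-0.7],0,0.25],
  ],
)

```text
t: 24.35
ee_pos: [505.4, 129.6, 263.6]
orientation: [2.296, 2.143, 0.004]
ft_force: [-0.1, 0.4, 0.3]
width: 66.0
grasp_force: 0.0
```

```bash
python3 - <<'E'
from h import *
goto(517.3,-287.5,230)
s=cams.get_image('scene');t=cams.get_image('top')
def crop(c,u,v,w,h,k): return cv2.resize(c['image'][v:v+h,u:u+w,::-1],None,fx=k,fy=k,interpolation=cv2.INTER_CUBIC)
cv2.imwrite('pics/f.png',np.hstack([crop(s,280,185,50,45,8),crop(t,255,185,50,45,8)]))
E
```

```text
t 24.35 tcp [505.4 129.6 263.6] yaw -4.0 tilt [ 0.003  0.001 -1.   ] q6 0.30 F [-0.1  0.4  0.3] Mz 0.04 w 66.0 gf 0.0
units [-16.612   1.622   1.332] None
```

View pics/f.png

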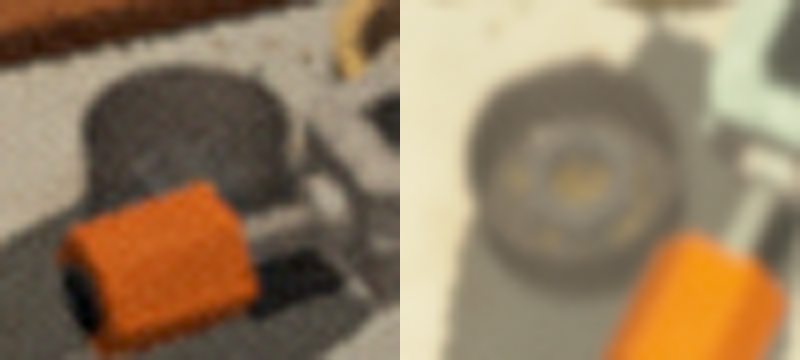

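The nut lies in the tin; its ring shows at (575,178) in the right half of the crop. Next is the drum.

Emit:
move_arm(
  steps=[
    [[-0.977,0.095,0],0,0.2],
    [[-0.977,0.095,0],0,0.2],
    [[-0.977,0.095,0],0,0.2],
    [[-0.977,0.095,0],0,0.2],
    [[-0.977,0.095,0],0,0.2],
    [[-0.977,0.095,0],0,0.2],
    [[-0.977,0.095,0],0,0.2],
    [[-0.977,0.095,0],0,0.2],
    [[-0.977,0.095,0],0,0.2],
    [[-0.977,0.095,0],0,0.2],
    [[-0.977,0.095,0],0,0.2],
    [[-0.977,0.095,0],0,0.2],
    [[-0.977,0.095,0],0,0.2],
    [[-0.977,0.095,0],0,0.2],
    [[-0.977,0.095,0],0,0.2],
    [[-0.977,0.095,0],0,0.2],
    [[-0.977,0.095,0],0,0.2],
    [[0,0,0],-1,0.2],
    [[0,0,0],-1,0.2],
    [[0,0,0],-1,0.2],
  ],
)

```text
t: 26.12
ee_pos: [515.6, -287.9, 259.0]
orientation: [-1.992, -2.426, 0.001]
ft_force: [0.1, 0.3, -0.3]
width: 70.4
grasp_force: 0.0
```

Emit:
move_arm(
  steps=[
    [[0,0,0],-1,0.2],
    [[0,0,0],-1,0.2],
    [[0,0,0],-1,0.2],
    [[0,0,0],-1,0.2],
    [[0,0,0],-1,0.2],
    [[0,0,0],-1,0.2],
    [[0,0,0],-1,0.2],
    [[0,0,0],-1,0.2],
    [[0,0,0],-1,0.2],
    [[0,0,0],-1,0.2],
    [[0,0,0],-1,0.2],
    [[0,0,0],-1,0.2],
    [[0,0,0],-1,0.2],
    [[0,0,0],-1,0.2],
    [[0,0,0],-0.35,0.2],
    [[0,0,0],0,0.2],
  ],
)

```text
t: 27.45
ee_pos: [515.8, -287.3, 259.3]
orientation: [-0.196, -3.134, -0.001]
ft_force: [0.2, -0.5, -0.3]
width: 70.1
grasp_force: 0.0
```

```bash
python3 - <<'E'
from h import *
goto(517.3,-287.5,143,82.7)
E
```

```text
t 27.45 tcp [ 515.8 -287.3  259.3] yaw 82.9 tilt [-0.002  0.001 -1.   ] q6 -1.97 F [ 0.2 -0.5 -0.3] Mz 0.02 w 70.1 gf 0.0
units [-0.068 -0.006  4.652] 0.03
```

Emit:
move_arm(
  steps=[
    [[-0.065,0,0.6],0,0.2],
    [[0,0,0.9],0,0.2],
    [[0,0,1],0,0.2],
    [[0,0,0.9],0,0.2],
    [[0,0,0.8],0,0.2],
    [[0,0,0.4],0,0.2],
    [[0,0,0],0,0.25],
    [[0,0,0],0,0.32],
    [[0,0,0],0,0.37],
    [[0,0,0],0,0.39],
    [[0,0,0],0,0.42],
    [[0,0,0],0,0.5],
    [[0,0,0],0,0.7],
    [[0,0,0],0,0.7],
  ],
)

```text
t: 28.62
ee_pos: [518.6, -288.2, 146.5]
orientation: [0.197, 3.134, -0.001]
ft_force: [2.7, -0.6, 1.8]
width: 54.7
grasp_force: 30.0
```

```bash
python3 - <<'E'
from h import *
goto(517.3,-287.5,143,82.7)
E
```

```text
t 28.62 tcp [ 518.6 -288.2  146.5] yaw 82.8 tilt [ 0.002 -0.001 -1.   ] q6 -1.97 F [ 2.7 -0.6  1.8] Mz -0.01 w 54.7 gf 30.0
units [0.057 0.023 0.141] 0.02
```

Emit:
move_arm(
  steps=[
    [[0,0,0],0,0.7],
    [[0,0,0],0,0.7],
    [[0,0,0],0,0.7],
  ],
)

```text
t: 28.87
ee_pos: [518.6, -288.2, 146.3]
orientation: [0.197, 3.134, -0.001]
ft_force: [2.2, -1.4, 4.6]
width: 54.5
grasp_force: 30.0
```

```bash
python3 - <<'E'
from h import *
goto(517.3,-287.5,143,82.7)
E
```

```text
t 28.87 tcp [ 518.6 -288.2  146.3] yaw 82.8 tilt [ 0.001 -0.001 -1.   ] q6 -1.97 F [ 2.2 -1.4  4.6] Mz -0.00 w 54.5 gf 30.0
units [0.053 0.022 0.13 ] 0.02
```

Emit:
move_arm(
  steps=[
    [[0,0,-0.1],0,0.7],
    [[0,0,-0.2],0,0.7],
    [[0,0,-0.3],0,0.7],
    [[0,0,0],0,0.7],
  ],
)

```text
t: 29.2
ee_pos: [518.4, -288.0, 162.0]
orientation: [0.197, 3.135, -0.001]
ft_force: [0.4, -0.3, -1.3]
width: 54.5
grasp_force: 30.0
```

```bash
python3 - <<'E'
from h import *
goto(517.3,-287.5,143,82.7)
s=cams.get_image('scene');t=cams.get_image('top')
def crop(c,u,v,w,h,k): return cv2.resize(c['image'][v:v+h,u:u+w,::-1],None,fx=k,fy=k,interpolation=cv2.INTER_CUBIC)
cv2.imwrite('pics/g.png',np.hstack([crop(s,360,225,65,70,6),crop(t,395,205,65,70,6)]))
E
```

```text
t 29.20 tcp [ 518.4 -288.   162. ] yaw 82.8 tilt [ 0.001 -0.    -1.   ] q6 -1.97 F [ 0.4 -0.3 -1.3] Mz -0.01 w 54.5 gf 30.0
units [0.045 0.016 0.761] 0.02
```

View pics/g.png

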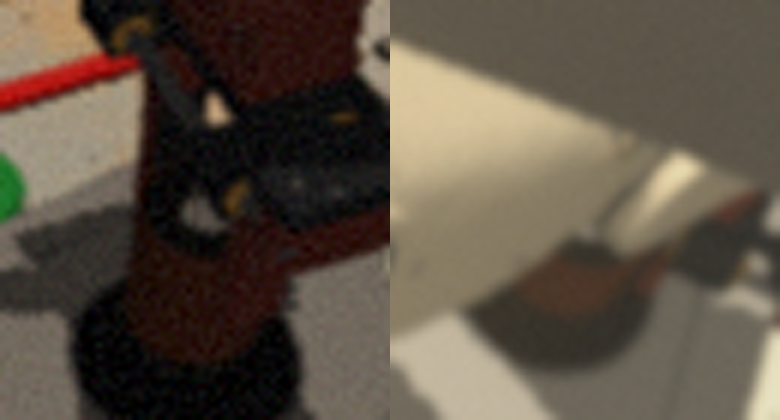

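The drum is gripped upright and rising: its top is at (190,215) in the left half, with the spindle still inside. Lifting straight off.

Emit:
move_arm(
  steps=[
    [[0,0,-0.4],0,0.7],
    [[0,0,-0.6],0,0.7],
    [[0,0,-0.7],0,0.7],
    [[0,0,-0.7],0,0.7],
    [[0,0,-0.7],0,0.7],
    [[0,0,-0.5],0,0.7],
    [[0,0,-0.2],0,0.7],
    [[0,0,0],0,0.7],
  ],
)

```text
t: 29.97
ee_pos: [518.6, -288.2, 257.3]
orientation: [0.197, 3.133, -0.002]
ft_force: [-0.1, -0.5, -1.5]
width: 54.7
grasp_force: 30.0
```

```bash
python3 - <<'E'
from h import *
goto(474,287.5,250,82.7)
E
```

```text
t 29.97 tcp [ 518.6 -288.2  257.3] yaw 82.8 tilt [ 0.002 -0.001 -1.   ] q6 -1.97 F [-0.1 -0.5 -1.5] Mz -0.03 w 54.7 gf 30.0
units [ 4.658 22.622  0.258] 0.02
```

Emit:
move_arm(
  steps=[
    [[0.1,0.5,0],0,0.7],
    [[0.2,0.97,0],0,0.7],
    [[0.2,0.97,0],0,0.7],
    [[0.2,0.97,0],0,0.7],
    [[0.2,0.97,0],0,0.7],
    [[0.2,0.97,0],0,0.7],
    [[0.2,0.97,0],0,0.7],
    [[0.2,0.97,0],0,0.7],
    [[0.2,0.97,0],0,0.7],
    [[0.2,0.97,0],0,0.7],
    [[0.2,0.97,0],0,0.7],
    [[0.2,0.97,0],0,0.7],
    [[0.2,0.97,0],0,0.7],
    [[0.2,0.97,0],0,0.7],
    [[0.2,0.97,0],0,0.7],
    [[0.2,0.97,0],0,0.7],
    [[0.2,0.97,0],0,0.7],
    [[0.2,0.97,0],0,0.7],
    [[0.2,0.97,0],0,0.7],
    [[0.2,0.97,0],0,0.7],
  ],
)

```text
t: 31.63
ee_pos: [478.9, 195.3, 254.4]
orientation: [-0.197, -3.133, 0.001]
ft_force: [-0.1, 0.0, -0.5]
width: 54.7
grasp_force: 30.0
```

Emit:
move_arm(
  steps=[
    [[0.2,0.97,0],0,0.7],
    [[0.2,0.97,0],0,0.7],
    [[0.2,0.97,0],0,0.7],
    [[0.1,0.5,0],0,0.7],
    [[0,0,0.3],0,0.7],
    [[0,0,0.8],0,0.7],
    [[0,0,1],0,0.7],
    [[0,0,1],0,0.7],
    [[0,0,0.8],0,0.7],
    [[0,0,0.8],0,0.7],
    [[0,0,0.4],0,0.7],
    [[0,0,0],0,0.7],
    [[0,0,0],0,0.7],
    [[0,0,0],0,0.7],
  ],
)

```text
t: 32.8
ee_pos: [474.6, 280.6, 129.1]
orientation: [0.198, 3.134, 0.001]
ft_force: [0.4, 1.0, -1.3]
width: 54.5
grasp_force: 30.0
```

```bash
python3 - <<'E'
from h import *
goto(474,287.5,100,82.7)
s=cams.get_image('scene');t=cams.get_image('top')
z=ctrl.get_obs()['ee_pos'][2]-29
a=np.linspace(0,2*np.pi,40)
ring=lambda x,y,z,r:np.c_[x+r*np.cos(a),y+r*np.sin(a),a*0+z]
p=ctrl.get_obs()['ee_pos']
def crop(c,u,v,w,h,k,pts):
    im=cv2.resize(c['image'][v:v+h,u:u+w,::-1],None,fx=k,fy=k,interpolation=cv2.INTER_CUBIC)
    for P,col in pts: cv2.polylines(im,[((proj(c,P)+.5-[u,v])*k).round().astype(int)],True,col,1)
    return im
pts=[(ring(p[0],p[1],z,26),(0,255,0)),(ring(p[0],p[1],z+56,26),(0,255,0)),(ring(473.1,286.9,22,9),(255,0,0))]
cv2.imwrite('pics/h.png',np.hstack([crop(s,250,130,65,75,6,pts),crop(t,200,155,65,75,6,pts)]))
E
```

```text
t 32.80 tcp [474.6 280.6 129.1] yaw 82.8 tilt [ 0.001  0.    -1.   ] q6 -0.93 F [ 0.4  1.  -1.3] Mz -0.00 w 54.5 gf 30.0
units [0.06  0.27  1.166] 0.01
```

View pics/h.png

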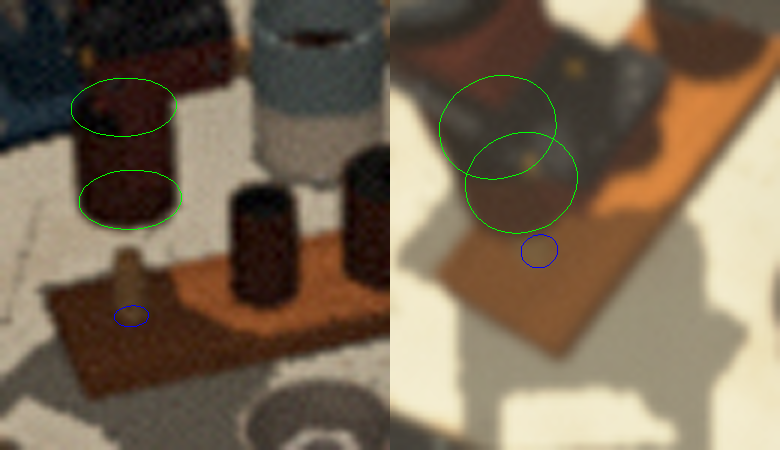

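The held drum sits above the post: its lower edge is at (127,226) in the left half of the crop, the post top at (127,250). I measure both edges from the row profiles to get the offset.

```bash
python3 - <<'E'
from h import *
s=cams.get_image('scene');g=s['image'].astype(float)
p=np.array(ctrl.get_obs()['ee_pos'])
e=lambda pr,i:None
def edges(v0,v1,u0,u1,ch,dark):
    pr=g[v0:v1,u0:u1].mean(0)@ch; return np.c_[np.arange(u0,u1),pr.round(0)].T.astype(int)
print('drum rows 152-160\n',edges(152,160,258,284,np.ones(3)/3,1))
print('post rows 174-180\n',edges(174,180,264,279,np.ones(3)/3,0))
for zz in (p[2]-5,p[2]-15): 
    d=np.array([-.55,.8])
    q=proj(s,[p[0],p[1],zz])[0];print('axis px',q.round(2))
for zz in(35,50,64): print('post axis',zz,proj(s,[473.1,286.9,zz])[0].round(2),'per mm x',(proj(s,[474.1,286.9,zz])-proj(s,[473.1,286.9,zz])).round(2),'y',(proj(s,[473.1,287.9,zz])-proj(s,[473.1,286.9,zz])).round(2))
E
```

```text
drum rows 152-160
 [[258 259 260 261 262 263 264 265 266 267 268 269 270 271 272 273 274 275
  276 277 278 279 280 281 282 283]
 [138 148 152 135  72  22  16  18  21  21  19  19  23  26  24  25  25  24
   27  20  40 100 158 165 162 161]]
post rows 174-180
 [[264 265 266 267 268 269 270 271 272 273 274 275 276 277 278]
 [ 89  83  75  68  63  55  60  61  59  51  51  48  49  49  54]]
axis px [270.69 156.15]
axis px [270.88 158.88]
post axis 35 [271.11 178.85] per mm x [[ 0.29 -0.09]] y [[-0.13 -0.17]]
post axis 50 [270.84 175.03] per mm x [[ 0.29 -0.09]] y [[-0.13 -0.17]]
post axis 64 [270.57 171.42] per mm x [[ 0.3  -0.09]] y [[-0.13 -0.17]]
```

Emit:
move_arm(
  steps=[
    [[0.045,0.265,0],0,0.7],
    [[0,0,0.5],0,0.7],
    [[0,0,0.5],0,0.7],
    [[0,0,0.2],0,0.7],
    [[0,0,0],0,0.7],
    [[0,0,0],0,0.7],
  ],
)

```text
t: 33.45
ee_pos: [473.8, 287.6, 98.5]
orientation: [-0.197, -3.135, 0.0]
ft_force: [-1.2, -0.8, -0.8]
width: 54.5
grasp_force: 30.0
```

```bash
python3 - <<'E'
from h import *
goto(474.3,287.3,94,82.7)
s=cams.get_image('scene')
cv2.imwrite('pics/i.png',cv2.resize(s['image'][140:200,245:305,::-1],None,fx=8,fy=8,interpolation=cv2.INTER_CUBIC))
E
```

```text
t 33.45 tcp [473.8 287.6  98.5] yaw 82.8 tilt [-0.  0. -1.] q6 -0.92 F [-1.2 -0.8 -0.8] Mz 0.04 w 54.5 gf 30.0
units [-0.022 -0.011  0.18 ] 0.02
```

View pics/i.png

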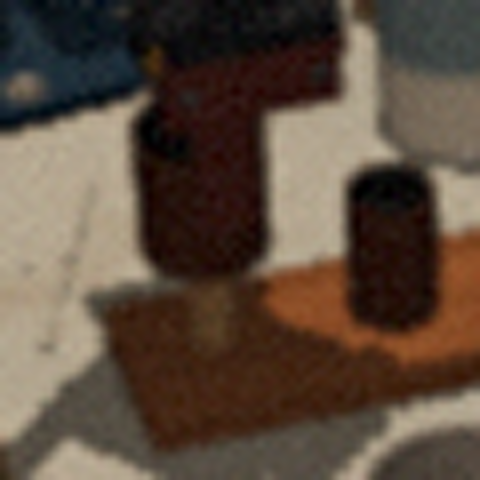

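The post shows under the drum about 0.4 px to the right of its axis, so I shift about 1 mm in +x and come down with force checks.

Emit:
move_arm(
  steps=[
    [[-0.04,-0.005,0.1],0,0.7],
    [[0,0,0.1],0,0.7],
    [[0,0,0.1],0,0.7],
    [[0,0,0.1],0,0.7],
    [[0,0,0],0,0.7],
  ],
)

```text
t: 33.92
ee_pos: [474.4, 286.9, 87.8]
orientation: [-0.198, -3.135, 0.001]
ft_force: [-0.2, 0.1, -1.6]
width: 54.5
grasp_force: 30.0
```

Emit:
move_arm(
  steps=[
    [[0,0,0.1],0,0.7],
    [[0,0,0.1],0,0.7],
    [[0,0,0],0,0.7],
  ],
)

```text
t: 34.17
ee_pos: [474.4, 286.9, 82.8]
orientation: [-0.198, -3.135, 0.001]
ft_force: [0.0, -0.5, -0.9]
width: 54.3
grasp_force: 30.0
```

Emit:
move_arm(
  steps=[
    [[0,0,0.2],0,0.7],
    [[0,0,0.2],0,0.7],
    [[0,0,0.2],0,0.7],
    [[0,0,0],0,0.7],
  ],
)

```text
t: 34.5
ee_pos: [474.0, 286.7, 67.1]
orientation: [-0.197, -3.134, 0.002]
ft_force: [-0.0, -0.7, -1.1]
width: 54.3
grasp_force: 30.0
```

Emit:
move_arm(
  steps=[
    [[0,0,0.15],0,0.7],
    [[0,0,0.15],0,0.7],
    [[0,0,0.1],0,0.7],
    [[0,0,0],0,0.7],
  ],
)

```text
t: 34.83
ee_pos: [474.4, 286.9, 57.7]
orientation: [-0.197, -3.135, 0.001]
ft_force: [-0.5, -0.7, -1.2]
width: 54.7
grasp_force: 30.0
```

Emit:
move_arm(
  steps=[
    [[0,0,0.08],0,0.7],
    [[0,0,0.08],0,0.7],
    [[0,0,0],0,0.7],
  ],
)

```text
t: 35.08
ee_pos: [474.6, 287.0, 54.0]
orientation: [-0.198, -3.135, 0.0]
ft_force: [0.2, -0.1, -1.3]
width: 54.7
grasp_force: 30.0
```

Emit:
move_arm(
  steps=[
    [[0,0,0.05],0,0.7],
    [[0,0,0.04],0,0.7],
    [[0,0,0],0,0.7],
  ],
)

```text
t: 35.33
ee_pos: [474.8, 287.2, 52.0]
orientation: [0.197, 3.135, 0.0]
ft_force: [-0.1, 0.0, -1.6]
width: 54.7
grasp_force: 30.0
```

Emit:
move_arm(
  steps=[
    [[0,0,0.04],0,0.7],
    [[0,0,0.03],0,0.7],
    [[0,0,0],0,0.7],
  ],
)

```text
t: 35.58
ee_pos: [474.9, 287.2, 51.5]
orientation: [0.197, 3.135, 0.0]
ft_force: [-3.0, -2.2, 11.7]
width: 54.1
grasp_force: 30.0
```

Emit:
move_arm(
  steps=[
    [[0,0,0.03],0,0.7],
    [[0,0,0.02],0,0.7],
    [[0,0,0],0,0.7],
  ],
)

```text
t: 35.83
ee_pos: [474.9, 287.3, 51.4]
orientation: [0.197, 3.135, 0.0]
ft_force: [-7.3, -2.4, 25.0]
width: 54.6
grasp_force: 30.0
```

The drum has seated on the board at the height expected. I release it and go straight up.

Emit:
move_arm(
  steps=[
    [[0,0,-0.06],0,0.7],
    [[0,0,0],0,0.5],
    [[0,0,0],0,0.3],
    [[0,0,0],0,0.2],
    [[0,0,0],0,0.2],
    [[0,0,0],0,0.2],
    [[0,0,-0.3],0,0.2],
    [[0,0,-0.6],0,0.2],
    [[0,0,-1],0,0.2],
    [[0,0,-1],0,0.2],
    [[0,0,-1],0,0.2],
    [[0,0,-1],0,0.2],
    [[0,0,-1],0,0.2],
    [[0,0,-1],0,0.2],
    [[0,0,-0.5],0,0.2],
    [[0,0,0],0,0.2],
  ],
)

```text
t: 37.17
ee_pos: [476.3, 288.0, 239.2]
orientation: [0.197, 3.13, 0.005]
ft_force: [0.6, -0.1, 0.4]
width: 70.2
grasp_force: 0.0
```

```bash
python3 - <<'E'
from h import *
goto(474.3,287.3,94,82.7)
s=cams.get_image('scene');a=np.linspace(0,2*np.pi,60)
P=np.vstack([np.c_[473.6+26*np.cos(a),287+26*np.sin(a),a*0+z] for z in(22,78)])
hull=cv2.convexHull((proj(s,P)).round().astype(np.int32));M=np.zeros((400,640),np.uint8);cv2.fillConvexPoly(M,hull,1)
dark=(s['image'].max(2)<75)
print('expected box',proj(s,P).min(0).round(1),proj(s,P).max(0).round(1),'dark inside',dark[M>0].mean().round(2))
for m in cams.cut_out('scene','drum'): 
    v,u=np.nonzero(m['pixels']);print(round(float(m['p']),2),u.min(),v.min(),u.max()+1,v.max()+1,'IoU',round(float((m['pixels']&(M>0)).sum()/(m['pixels']|(M>0)).sum()),2))
E
```

```text
t 37.17 tcp [476.3 288.  239.2] yaw 82.8 tilt [ 0.005  0.003 -1.   ] q6 -0.92 F [ 0.6 -0.1  0.4] Mz -0.04 w 70.2 gf 0.0
units [ 0.105 -0.061  5.809] 0.02
expected box [262.  162.8] [279.7 187.2] dark inside 0.87
0.77 344 249 364 268 IoU 0.0
0.72 263 163 280 187 IoU 0.86
```

The drum's outline (263–280, 163–187) matches the expected seated pose (262–279.7, 162.8–187.2). Handing in.

```bash
python3 -c "
from workcell import ctrl
print(ctrl.close_job())"
```

```text
the job is handed in; nothing more can be done
None
```

The nut is undone and in the tin, the drum is seated on the empty rack post, and the job was handed in at about 37 s; a lift test pulled the still-engaged nut with up to 16.6 N (limit 20), and I viewed 11 pictures instead of the 10 allowed.

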